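# Leak check of a gas-detection hand pump

### The arm

A 6-joint arm with a two-finger parallel gripper is mounted at the origin on a cart in front of the work surface, level with it; the furniture and walls round the work are solid. World frame = base frame: x ahead of the robot, y to its left, z up, the work surface at z = 0. Lengths are in mm, angles in rad, forces in N, time in s.
With the tool pointing down it reaches from about 400 to 925 mm from the base axis. Payload 12.5 kg.
Tool frame: the origin (TCP) lies midway between the tips of the shut fingers; the grasp point (between the pads) lies 19 mm behind it; z points along the fingers, y is the line along which they close (so a half turn about z gives the same grasp; the last joint's range is limited). The gripper opens to 95 mm and grips with 3 to 60 N. Pads are 20 mm wide; open, the fingers measure 119 mm over their backs; the gripper's body (75 mm by 180 mm) begins 59 mm behind the grasp point.
Start: joints at [1.228, 0.491, 1.559, -0, 1.092, -0.106], TCP at [146.602, 607.581, 214.661] pointing down, gripper open.
Joint ranges: [-3.1, 3.1], [-0.84, 2.19], [0.05, 2.79], [-1.13, 4.28], [0.06, 2.93], [-2.69, 2.69]. Speed limits (rad/s): [2.22, 2.22, 2.79, 3.14, 3.14, 3.14].

### API

Orientations are given as [roll, pitch, yaw] about the fixed x, y, z axes, in that order (R = Rz(yaw) Ry(pitch) Rx(roll)).
In Python, from cell import state, viewer, env, models gives the robot as it stands. The module is installed in compiled form; this text tells all that it offers.
- The arm moves only by the tool arm_command, never from a script. Its argument "rows" is a list of rows, each a list of 2 entries, a list of its own where there are three numbers: the shift along the tool's x, y, z normalised to -1 to 1, where 1 is 0.25 m, then the turn about the tool's z normalised to -1 to 1, where 1 is pi rad. A call has exactly 5 rows; each row shifts and turns the commanded pose from where the row before left it, along the tool's axes as they then stand; what a row does not reach is not made up. A row lasts 1/10 s, in which the tool goes at most 50 mm and 8.59 degrees, less where a joint would pass 70% of its speed; a pose out of reach is approached as far as the arm can. A call with a number of a shift or a turn outside -1 to 1 is refused whole. A call with a gripper value outside its range is refused whole. "claw" is the opening, from 0 (shut) to 1 (fully open), set as the call begins (left out, the last holds). The fingers move at their own pace and stop on an object; the grip force is fixed at half the most. Time passes only in rows, so rows that do not move let the fingers close, or fill a call up. It gives the time, the measured TCP pose, the force, the opening and the grip force at its end, in the units of the state.
- state(): the state, without advancing time (a new reading comes with each control period).
- viewer.read_camera(name): name is "side" or "top"; returns (picture, depth): 400x640x3 uint8, red, green, blue; 400x640 float32, mm along the optical axis (not along the pixel's ray), 0 where there is no reading.
- viewer.get_calibration(name): a dict with "camera_matrix" (3x3 intrinsics, pixels), "dist_coeffs" ([k1, k2, p1, p2, k3] as OpenCV has them; the pictures are not rectified), "world_to_cam" (4x4, takes a point from world to camera coordinates). Camera axes: x right, y up, looking along -z (the intrinsics and any distortion apply to the point x, -y, -z); pixel columns grow to the right and rows downward; lengths in mm; the calibration is good to about 2 mm. A picture is of the moment at which its call begins. get_calibration takes no time and is no camera call.
- env.job_done(): hands the job in; it is judged then, once.
Trained networks look in the newest picture that a camera, given by its name, has taken for a name from the list of things; names that differ only in an ending like _2 or _b are one class to them, and where a whole thing is asked for, a point or a joint stands for the part that bears it (a point fixed in the world has none). Each returns a list of dicts, best first, with "confidence" (0 to 1); they miss things now and then, are a little off and sometimes report something else, mostly with a low value. They report only what shows in the picture. A call takes as long as a camera call. They do not tell look-alikes from the thing itself.
- models.search_frame(camera, label): "position" ([x, y, z] in mm, in world coordinates, good to about 4 mm: the middle of the surface that is visible of it).
- models.mark_of(camera, label): "position" ([x, y, z] in mm, in world coordinates, good to about 4 mm: a listed point, or the origin of a listed thing).
The state is a dict: "t": time; "joints": joint angles; "qvel": joint speeds; "tau": joint torques, N m; "eef_pos": TCP position; "tcp_rot": TCP orientation; "ft_force": force on the tool from outside, world axes, zero at the start; "moment": the same for the moment, N m; "opening": opening from 0.0 (shut) to 1.0 (fully open); "grip_force": force on a finger pad.
Only numpy, scipy, OpenCV 4.12 (cv2) and the standard library are available. Lean on these libraries where they do the work, as an engineer would, in place of code of your own. Each camera call takes 0.05 s, during which the arm holds its last target. There are 200 camera calls.

### The job

Leak-check the hand pump that is clamped upright in its bench stand: turn its black T-handle until the red end faces the red guide tab on the cap, then pull the plunger up against its spring to the half-stroke mark, the blue ring on the shaft level with the top of the cap. Finish still gripping the T-handle and holding the plunger steady at that mark; do not let it snap back on the way, and leave the timer, the red-capped bottle and the flask where they stand.

Things in the scene. Friction and masses are not known exactly. Their poses are not given: they have to be found in the camera images.
- pump: hand pump, upright and fixed in a bench stand: round dark iron base 124 mm across and 15 mm high, steel column behind it that ends 133 mm up, white barrel 38 mm across, grey knurled cap 50 mm across whose top is 175 mm above the worktop. Origin on the worktop under the pump's axis, z up along the axis; the red guide tab points along the pump's -x (the base disc's centre lies 12 mm along its +x)
- cap_centre (a point): centre of the cap's top face, 175 mm above the worktop, on the pump's axis where the shaft comes out
- guide_tab (a point): outer part of the red guide tab, 42 mm out from the pump's axis at the cap's top edge (tab 10 mm wide, 6 mm thick, reaching 47 mm out, its top 1 mm below the cap's top)
- t_handle: black T-handle on top of the plunger shaft: bar 74 mm long, 14 mm wide, 16 mm high with rounded edges, on a hub 21 mm across that reaches 18.5 mm below the bar's centre. Origin at the bar's centre, on the pump's axis, 34 mm above the cap's top when the plunger is home; its x runs along the bar, the red end at -x; z up. Grip the bar across its 14 mm at the middle, from above
- red_end (a point): on the red end of the T-handle, 34 mm from the bar's centre
- handle_turn (a joint): turn of handle and plunger about the pump's axis, rad, counter-clockwise seen from above positive; 0 = red end straight over the guide tab. Turns from -1.5 to 1.5, with friction of 0.04 N m; stays where it is left. Starts between 0.5 and 1.3
- plunger (a joint): how far the plunger is pulled up, m; 0 = home, end stop 0.095. A key on the shaft holds it home (about 1.5 mm of play) unless the handle is within about 0.18 rad of 0; then it slides up along the slot. The middle of the blue ring (4 mm high) is level with the cap's top at 0.050, that of a yellow full-stroke ring at 0.090; both rings are hidden inside at the start. The return spring pulls down with 3.5 N at 0, 10.5 N at 0.050, 16 N at 0.090
- timer: cream lab timer 43 x 66 x 56 mm standing on the worktop; leave it
- red_cap_bottle: white bottle with a red cap, 60 mm across, 119 mm high; leave it
- flask: clear conical flask, 70 mm across, 125 mm high; leave it
Mind the look-alikes: they are no part of the job. There is more than one size of the pump; the job needs the larger.

How it is judged (in metres and radians):
On the way:
1. the T-handle's red end faces the guide tab (within 0.2 rad), the plunger still home (pulled less than 6 mm) (value of joint handle_turn between -0.2 and 0.2 rad and value of joint plunger below 0.006 m), for 0.1 s.
At the end, for the whole second after the job is handed in: The plunger is pulled out 50 mm, within 5 mm (blue ring level with the cap's top), and stands still (under 10 mm/s); the red end still faces the guide tab within 0.2 rad; the fingers bear on the T-handle with more than 5 N (value of joint plunger between 0.045 and 0.055 m and velocity of joint plunger between -0.01 and 0.01 m/s and value of joint handle_turn between -0.2 and 0.2 rad and contact force between the fingers and t_handle above 5 N); the arm keeps its last pose, push and grip.
It fails at once if the plunger snaps back (faster than 0.4 m/s downward) (velocity of joint plunger below -0.4 m/s).
It fails at once if the timer, the bottle or the flask is shifted more than 20 mm (distance of any of timer, red_cap_bottle, flask from where it was at the start of the episode above 0.02 m).
It also fails if it takes over 32 s, if anything falls off the work surface, if the arm or the gripper's body presses on something with over 40 N, if the wrist force passes 120 N, or if a joint passes its speed limit or range.

## Working session

There is one attempt and no reset: what is moved stays moved. The work goes in short steps, Python scripts to look and compute and a tool call to move; the robot and the scene stay as the last step left them, time stands still between calls to the robot, and variables do not carry over. Pictures are saved under pics/ and viewed, at most 10 in all, crops included, and the job is handed in when it is done.

Besides the shell and the picture viewer there is one more tool, called after ">>>" as name(argument=value, ...) on one line, values as JSON. arm_command: Moves the arm, as the interface text tells. Scaled input: -1 to 1 covers 0.25 m each way for a shift and pi rad each way for a turn. Its arguments: {"type":"object","properties":{"rows":{"type":"array","items":{"type":"array"}},"claw":{"type":"number"}},"required":["rows"]}

```bash
mkdir -p pics; python3 - <<'E'
from cell import state, viewer, env, models
import cv2
s=state(); print(s)
for c in("side","top"):
    p,d=viewer.read_camera(c); cv2.imwrite(f"pics/{c}0.png",p[:,:,::-1])
    for l in("pump","cap_centre","guide_tab","t_handle","red_end"):
        print(c,l,[(r["position"],r["confidence"]) for r in models.mark_of(c,l)])
E
```

```text
{'t': 0.0, 'joints': array([ 1.22838026e+00,  4.91591648e-01,  1.55946585e+00, -1.36289719e-05,
        1.09171085e+00, -1.05630402e-01]), 'qvel': array([-0.0009017 ,  0.00027259, -0.00060198, -0.0003763 ,  0.00019987,
       -0.00134001]), 'tau': array([-3.79667063e-04, -6.12640429e+01, -2.58184755e+01,  6.91780611e-02,
        4.82597400e-02, -1.01896030e-04]), 'eef_pos': array([146.52551834, 607.31925919, 214.03617037]), 'tcp_rot': array([-3.14042224e+00, -1.11938177e-04,  2.90481322e+00]), 'ft_force': array([0.51682628, 0.64939276, 0.15861361]), 'moment': array([-0.02420784,  0.00570835,  0.03866269]), 'grip_force': 0.0, 'opening': 0.999305934126383}
side pump [([486.9, 126.2, 2.4], 0.77), ([435.7, -35.4, 1.6], 0.59)]
side cap_centre [([429.8, -39.2, 128.1], 0.93), ([488.6, 121.4, 174.0], 0.85)]
side guide_tab [([402.8, -36.3, 128.2], 0.79), ([448.4, 116.1, 173.1], 0.76)]
side t_handle [([431.4, -35.1, 153.7], 0.69), ([487.2, 126.9, 208.8], 0.66)]
side red_end [([468.4, 95.4, 206.8], 0.61), ([407.0, -39.7, 151.8], 0.43)]
top pump [([432.1, -35.3, 3.1], 0.92), ([482.3, 123.6, 2.5], 0.64)]
top cap_centre [([433.6, -35.6, 128.1], 0.78)]
top guide_tab [([402.8, -37.6, 127.5], 0.93)]
top t_handle [([487.8, 122.0, 208.8], 0.54), ([432.6, -36.9, 152.9], 0.47)]
top red_end [([472.4, 88.9, 207.3], 0.73), ([407.8, -37.8, 153.1], 0.63)]
```

View pics/side0.png

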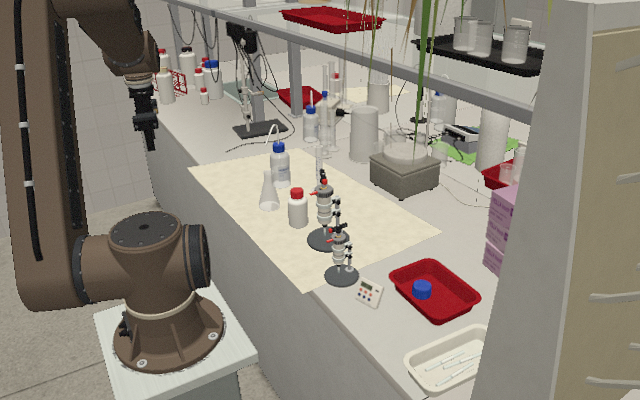

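View pics/top0.png

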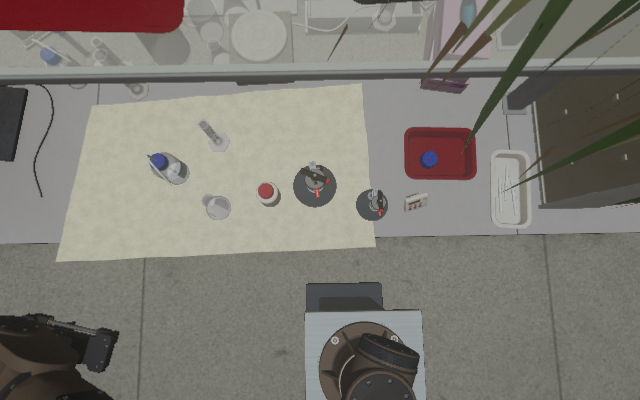

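The side view shows the larger pump at about (325,215), with the small look-alike in front at (341,255) and the timer at (369,292). In the top view the larger pump is at (315,183), the bottle at (268,193) and the small pump at (373,204). Next I'll locate the red parts by depth.

```bash
cat > h.py <<'E'
from cell import state, viewer, env, models
import cv2, numpy as np
def cloud(c):
    p,d=viewer.read_camera(c); k=viewer.get_calibration(c)
    K=np.array(k["camera_matrix"],float); D=np.array(k["dist_coeffs"],float); T=np.linalg.inv(np.array(k["world_to_cam"]))
    v,u=np.mgrid[:400,:640]
    n=cv2.undistortPoints(np.stack([u.ravel(),v.ravel()],1).astype(float)[:,None],K,D)[:,0].reshape(400,640,2)
    P=np.stack([n[...,0]*d,-n[...,1]*d,-d],-1)@T[:3,:3].T+T[:3,3]
    return p,d,P
E
python3 - <<'E'
from h import *
for c,b in(("side",(290,170,350,255)),("top",(285,155,345,215))):
    p,d,P=cloud(c)
    q=p.astype(int); red=(q[...,0]>110)&(q[...,0]>1.8*q[...,1])&(d>0)
    near=np.hypot(P[...,0]-486,P[...,1]-123)<65
    for n,lo,hi in(("tab",160,185),("end",192,225)):
        m=red&near&(P[...,2]>lo)&(P[...,2]<hi); print(c,n,m.sum(),P[m].mean(0).round(1), P[m].min(0).round(),P[m].max(0).round())
    m=near&(P[...,2]>203)&(P[...,2]<225)
    x=P[m][:,:2]; w,V=np.linalg.eigh(np.cov(x.T)); print(c,"bar",m.sum(),P[m].mean(0).round(1),(x.min(0)+x.max(0))/2,np.degrees(np.arctan2(*V[::-1,1])),w)
    m=near&(P[...,2]>12)&(P[...,2]<18); print(c,"base",(P[m].min(0)+P[m].max(0))/2,P[m].min(0),P[m].max(0))
    x0,y0,x1,y1=b; cv2.imwrite(f"pics/{c}c.png",cv2.resize(p[y0:y1,x0:x1,::-1],None,fx=7,fy=7,interpolation=2))
a=cv2.imread("pics/sidec.png");b=cv2.imread("pics/topc.png")
h=595; z=np.zeros((h,840,3),np.uint8); z[:,:420]=a[:h]; z[:420,420:]=b
cv2.imwrite("pics/both.png",cv2.resize(z,(800,567)))
for c in("side","top"):
  print([(l,[r["position"] for r in models.search_frame(c,l)]) for l in("timer","red_cap_bottle","flask")])
E
```

```text
side tab 14 [449.8 114.8 173.1] [439. 109. 171.] [459. 122. 176.]
side end 26 [469.   92.7 211.7] [464.  86. 203.] [474. 103. 217.]
side bar 88 [479.3 114.  214.3] [483.91704849 119.61975312] 67.0588699538245 [ 17.5317111  486.46406538]
side base [494.1440609  123.67731895  14.96685668] [438.23663045  69.09408469  12.02143223] [550.05149135 178.26055321  17.91228114]
top tab 22 [448.  119.5 172.2] [438. 115. 169.] [458. 124. 176.]
top end 15 [470.6  94.6 214.9] [466.  91. 211.] [476.  98. 220.]
top bar 201 [482.5 124.9 213.8] [483.17186545 124.80355393] 66.44343936172574 [ 17.50930448 433.77615095]
top base [494.15288393 127.12716789  14.99560849] [438.39613535  67.85322287  12.00060245] [549.90963251 186.40111291  17.99061453]
[('timer', [[437.5, -162.6, 27.3]]), ('red_cap_bottle', [[456.1, 232.4, 69.5], [434.5, -160.5, 28.2]]), ('flask', [[432.9, 378.5, 50.2], [483.0, 114.2, 90.2]])]
[('timer', [[441.0, -148.5, 44.2]]), ('red_cap_bottle', [[461.9, 243.5, 91.4]]), ('flask', [[431.1, 383.8, 58.8]])]
```

View pics/both.png

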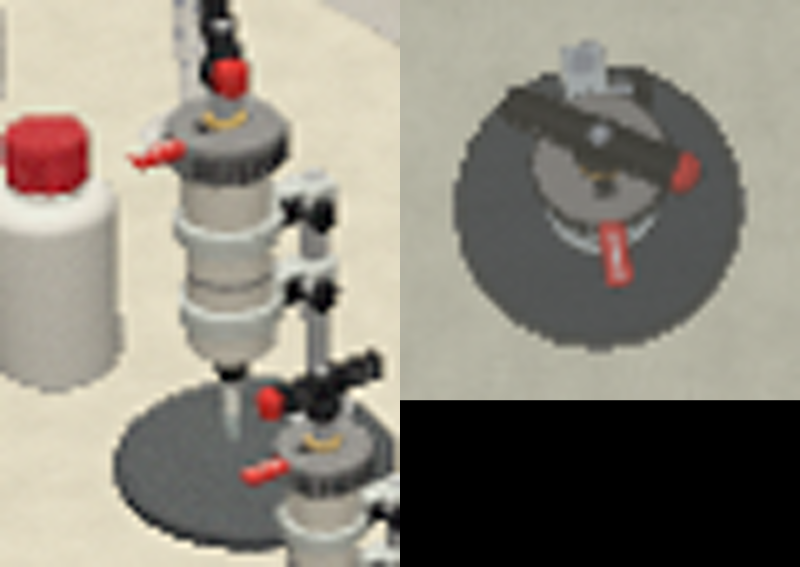

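The crops show the large pump's tab at (615,255) and the handle's red end at (685,170). The handle sits about 58° counter-clockwise of the tab. The pump axis is near (483.5, 123.5), the bar at about 66.7° and the tab at about 188.5°.

I'll move above it first, keeping the tool's orientation.

>>> arm_command(rows=[[[-0.1175,-0.1044,-0.04],0],[[-0.1175,-0.1044,-0.04],0],[[-0.1175,-0.1044,-0.04],0],[[-0.1175,-0.1044,-0.04],0],[[-0.1175,-0.1044,-0.04],0]], claw=0.6)

```text
t: 1.5
eef_pos: [259.4, 444.9, 265.1]
tcp_rot: [3.141, 0.0, 2.905]
ft_force: [-0.1, 0.4, -0.1]
opening: 0.642
grip_force: 0.0
```

>>> arm_command(rows=[[[-0.1175,-0.1044,0],0],[[-0.1175,-0.1044,0],0],[[-0.1175,-0.1044,0],0],[[-0.1175,-0.1044,0],0],[[-0.1175,-0.1044,0],0]])

```text
t: 2.0
eef_pos: [371.6, 283.6, 264.9]
tcp_rot: [3.141, 0.0, 2.905]
ft_force: [0.8, 0.5, 0.6]
opening: 0.598
grip_force: 0.0
```

>>> arm_command(rows=[[[-0.1175,-0.1044,0],0],[[-0.1175,-0.1044,0],0],[[-0.1175,-0.1044,0],0],[[-0.1175,-0.1044,0],0],[[-0.1175,-0.1044,0],0]])

```text
t: 2.5
eef_pos: [483.8, 122.1, 264.8]
tcp_rot: [3.141, 0.0, 2.905]
ft_force: [0.4, -0.4, 0.4]
opening: 0.601
grip_force: 0.0
```

>>> arm_command(rows=[[[0,0,0],0.046],[[0,0,0],0.046],[[0,0,0],0.046],[[0,0,0],0.046],[[0,0,0],0.046]])

```text
t: 3.0
eef_pos: [483.1, 123.6, 264.7]
tcp_rot: [3.141, 0.0, 2.176]
ft_force: [-0.0, -0.1, -0.6]
opening: 0.603
grip_force: 0.0
```

>>> arm_command(rows=[[[0,0,0],0.046],[[0,0,0],0.046],[[0,0,0],0.046],[[0,0,0],0.046],[[0,0,0],0.046]])

```text
t: 3.5
eef_pos: [483.1, 123.6, 264.7]
tcp_rot: [3.141, -0.0, 1.454]
ft_force: [-0.2, -0.0, 0.0]
opening: 0.6
grip_force: 0.0
```

>>> arm_command(rows=[[[0,0,0],0.046],[[0,0,0],0.046],[[0,0,0],0.002],[[0,0,0],0],[[0,0,0],0]])

```text
t: 4.0
eef_pos: [483.1, 123.6, 264.7]
tcp_rot: [3.142, -0.0, 1.168]
ft_force: [0.7, -0.2, 0.7]
opening: 0.598
grip_force: 0.0
```

>>> arm_command(rows=[[[0,0,0.059],0],[[0,0,0.059],0],[[0,0,0.059],0],[[0,0,0.059],0],[[0,0,0.059],0]])

```text
t: 4.5
eef_pos: [483.1, 123.6, 190.4]
tcp_rot: [3.141, -0.0, 1.167]
ft_force: [0.1, -0.4, -0.3]
opening: 0.599
grip_force: 0.0
```

```bash
python3 - <<'E'
from h import *
a,_,_=cloud("side"); b,_,_=cloud("top"); s=state(); print(s["eef_pos"],s["ft_force"],s["moment"])
z=np.hstack([cv2.resize(x,(400,500),interpolation=2) for x in(a[155:235,290:354],b[150:230,285:349])])
cv2.imwrite("pics/c1.png",z[:,:,::-1])
E
```

```text
[482.40054314 123.54086715 189.48403429] [-0.53439441 -0.66458966  0.26537458] [-0.11166373  0.09949888 -0.03610374]
```

View pics/c1.png

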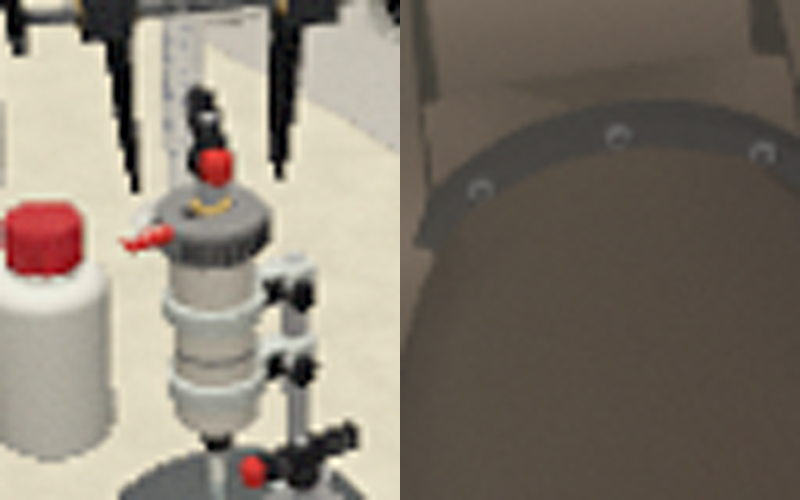

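The side view shows the fingers straddling the bar evenly, with tips at (135,190) and (280,178) and the bar at (210,140). I'll close now.

>>> arm_command(rows=[[[0,0,0],0],[[0,0,0],0],[[0,0,0],0],[[0,0,0],0],[[0,0,0],0]], claw=0)

```text
t: 5.1
eef_pos: [483.4, 123.6, 191.2]
tcp_rot: [3.141, -0.0, 1.165]
ft_force: [7.4, -4.0, 0.4]
opening: 0.237
grip_force: 4.6
```

>>> arm_command(rows=[[[0,0,0],0],[[0,0,0],0],[[0,0,0],0],[[0,0,0],0],[[0,0,0],0]])

```text
t: 5.6
eef_pos: [484.7, 123.2, 191.3]
tcp_rot: [3.138, -0.001, 1.164]
ft_force: [7.7, -3.8, -1.7]
opening: 0.203
grip_force: 30.0
```

The opening is 19 mm rather than 14 mm, so the tips are probably clamping on the hub. I'll reopen, rise 9 mm, shift 2 mm along y and regrip.

>>> arm_command(rows=[[[0,0,0],0],[[0,0,0],0],[[0,0.008,-0.018],0],[[0,0,-0.018],0],[[0,0,0],0]], claw=0.4)

```text
t: 6.1
eef_pos: [485.2, 122.9, 200.6]
tcp_rot: [3.141, -0.001, 1.164]
ft_force: [0.2, 0.6, -0.6]
opening: 0.397
grip_force: 0.0
```

>>> arm_command(rows=[[[0,0,0],0],[[0,0,0],0],[[0,0,0],0],[[0,0,0],0],[[0,0,0],0]], claw=0)

```text
t: 6.6
eef_pos: [485.2, 122.9, 200.4]
tcp_rot: [3.141, -0.001, 1.164]
ft_force: [-1.5, -0.2, 6.6]
opening: 0.144
grip_force: 51.6
```

>>> arm_command(rows=[[[0,0,0],0],[[0,0,0],0],[[0,0,0],0],[[0,0,0],0],[[0,0,0],0]])

```text
t: 7.1
eef_pos: [485.2, 122.9, 200.5]
tcp_rot: [3.141, -0.001, 1.164]
ft_force: [-1.4, 0.1, 6.6]
opening: 0.144
grip_force: 51.6
```

Now it's gripping the 14 mm bar with almost no side load. Next I turn the handle.

>>> arm_command(rows=[[[0,0,0],0.032],[[0,0,0],0.032],[[0,0,0],0.032],[[0,0,0],0.032],[[0,0,0],0.032]])

```text
t: 7.6
eef_pos: [484.9, 123.1, 200.4]
tcp_rot: [-3.141, -0.001, 0.658]
ft_force: [-2.1, 1.3, 8.0]
opening: 0.144
grip_force: 51.7
```

>>> arm_command(rows=[[[0,0,0],0.032],[[0,0,0],0.032],[[0,0,0],0.032],[[0,0,0],0.032],[[0,0,0],0.0347]])

```text
t: 8.1
eef_pos: [484.8, 123.3, 200.4]
tcp_rot: [-3.141, -0.0, 0.146]
ft_force: [-3.0, 5.1, 7.7]
opening: 0.146
grip_force: 51.7
```

```bash
python3 - <<'E'
from h import *
p,d,P=cloud("side"); s=state(); print(s["eef_pos"],s["tcp_rot"],s["ft_force"],s["moment"])
print([(r["position"],r["confidence"]) for l in("red_end","guide_tab","cap_centre") for r in models.mark_of("side",l)])
cv2.imwrite("pics/c2.png",cv2.resize(p[165:215,295:355,::-1],None,fx=10,fy=10,interpolation=2))
E
```

```text
[484.78380325 123.37489331 200.42788762] [-3.14054002e+00 -3.90820620e-04  1.39110930e-01] [-3.41333011  3.10096602  8.21648396] [ 0.69009631  0.72433352 -0.07981733]
[([408.1, -38.2, 154.6], 0.51), ([453.1, 125.3, 209.8], 0.44), ([403.0, -40.4, 127.9], 0.98), ([448.0, 115.0, 171.9], 0.69), ([429.0, -35.2, 130.6], 0.88), ([484.8, 122.7, 173.2], 0.65)]
```

View pics/c2.png

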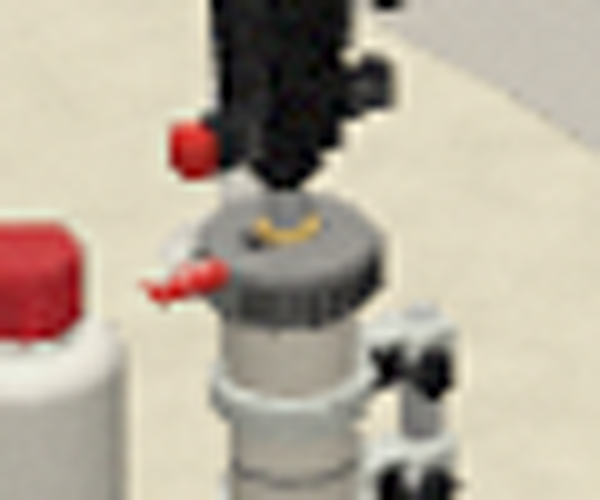

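The red end at (192,150) is over the tab at (185,282), and the plunger is still home. I'll pull a few millimetres and watch the force to check that the key is free.

>>> arm_command(rows=[[[0,0,0],0],[[0,0,0],0],[[0,0,-0.008],0],[[0,0,-0.008],0],[[0,0,0],0]])

```text
t: 8.8
eef_pos: [484.6, 123.2, 203.7]
tcp_rot: [-3.141, 0.001, 0.15]
ft_force: [-0.4, 4.3, -4.6]
opening: 0.142
grip_force: 50.8
```

>>> arm_command(rows=[[[0,0,-0.008],0],[[0,0,-0.008],0],[[0,0,-0.008],0],[[0,0,0],0],[[0,0,0],0]])

```text
t: 9.3
eef_pos: [484.6, 123.2, 209.5]
tcp_rot: [-3.141, 0.001, 0.15]
ft_force: [-0.4, 5.7, -5.4]
opening: 0.143
grip_force: 49.9
```

It slides freely under spring force alone. I'll continue to the mark.

>>> arm_command(rows=[[[0,0,-0.0165],0],[[0,0,-0.0165],0],[[0,0,-0.0165],0],[[0,0,-0.0165],0],[[0,0,-0.0165],0]])

```text
t: 9.8
eef_pos: [484.5, 123.2, 229.9]
tcp_rot: [-3.141, 0.001, 0.15]
ft_force: [0.8, 5.4, -9.9]
opening: 0.144
grip_force: 49.8
```

>>> arm_command(rows=[[[0,0,-0.0165],0],[[0,0,-0.0165],0],[[0,0,-0.0165],0],[[0,0,-0.0165],0],[[0,0,-0.0165],0]])

```text
t: 10.3
eef_pos: [484.5, 123.2, 250.2]
tcp_rot: [-3.141, 0.002, 0.15]
ft_force: [1.0, 5.3, -11.0]
opening: 0.142
grip_force: 49.5
```

```bash
python3 - <<'E'
from h import *
p,d,P=cloud("side"); s=state(); print(s["t"],s["eef_pos"],s["tcp_rot"],s["ft_force"],s["grip_force"])
print([(r["position"],r["confidence"]) for l in("red_end","t_handle") for r in models.mark_of("side",l)])
q=p.astype(int); m=(q[...,0]>110)&(q[...,0]>1.8*q[...,1])&(d>0)&(np.hypot(P[...,0]-486,P[...,1]-123)<65)&(P[...,2]>225)
print(m.sum(),P[m].mean(0))
cv2.imwrite("pics/c3.png",cv2.resize(p[155:205,295:355,::-1],None,fx=10,fy=10,interpolation=2))
E
```

```text
10.35 [484.56660243 123.16440987 250.76832868] [-3.14073420e+00  1.40334763e-03  1.50420573e-01] [  0.8728194    5.1135071  -11.04821668] 49.520153856647084
[([451.7, 121.3, 259.2], 0.54), ([404.4, -37.6, 151.3], 0.44), ([451.7, 115.4, 170.7], 0.32), ([430.1, -32.7, 152.3], 0.66), ([484.2, 126.0, 260.4], 0.62)]
22 [451.47692841 115.19234954 260.66997044]
```

View pics/c3.png

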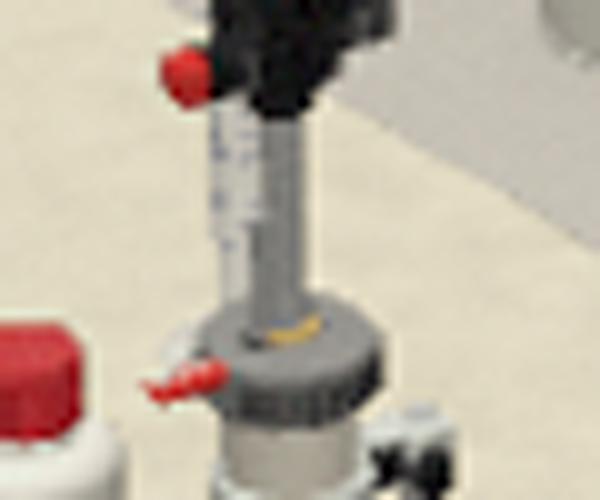

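The plunger is up, with the red end at (188,75) in line with the tab. Tool travel (50 mm), red-end height (+49 mm) and spring force (11 N) all agree. The blue ring isn't clear at this resolution, so I'll raise 1 mm for possible grip slip and look for blue pixels.

>>> arm_command(rows=[[[0,0,-0.004],0],[[0,0,0],0],[[0,0,0],0],[[0,0,0],0],[[0,0,0],0]])

```text
t: 10.95
eef_pos: [484.5, 123.1, 251.1]
tcp_rot: [-3.141, 0.002, 0.15]
ft_force: [1.0, 5.6, -11.1]
opening: 0.145
grip_force: 49.5
```

```bash
python3 - <<'E'
from h import *
p,d,P=cloud("side"); s=state(); print(s["t"],s["eef_pos"],s["tcp_rot"],s["ft_force"],s["grip_force"])
for v in range(182,191): print(v,[tuple(map(int,p[v,u])) for u in range(320,327)],[round(float(P[v,u,2])) for u in(322,324)])
cv2.imwrite("pics/c4.png",cv2.resize(p[170:200,305:345,::-1],None,fx=16,fy=16,interpolation=0))
E
```

```text
11.0 [484.49422841 123.13970637 251.05704509] [-3.14072397e+00  1.90548933e-03  1.50453945e-01] [  1.65589728   4.05045836 -10.10849261] 49.535043112979906
182 [(131, 130, 124), (120, 120, 117), (126, 123, 120), (130, 130, 126), (123, 122, 119), (172, 167, 147), (232, 225, 199)] [192, 194]
183 [(131, 129, 123), (121, 122, 117), (123, 122, 118), (129, 128, 124), (123, 122, 121), (175, 170, 152), (237, 229, 204)] [192, 192]
184 [(131, 126, 122), (123, 120, 115), (126, 126, 120), (129, 127, 122), (126, 124, 121), (135, 131, 125), (173, 168, 155)] [188, 189]
185 [(123, 121, 116), (123, 121, 119), (123, 123, 118), (131, 128, 124), (128, 128, 124), (115, 114, 114), (131, 132, 129)] [187, 185]
186 [(122, 118, 115), (118, 118, 116), (122, 123, 119), (130, 129, 126), (124, 125, 123), (131, 124, 113), (158, 143, 114)] [181, 181]
187 [(124, 125, 121), (117, 117, 116), (119, 120, 119), (128, 128, 127), (139, 134, 124), (186, 162, 106), (202, 173, 109)] [179, 179]
188 [(126, 124, 121), (142, 129, 112), (181, 151, 87), (193, 164, 98), (190, 160, 89), (183, 156, 91), (153, 137, 110)] [177, 177]
189 [(65, 68, 64), (113, 105, 97), (141, 127, 100), (162, 150, 123), (157, 147, 125), (158, 151, 141), (150, 148, 144)] [174, 173]
190 [(145, 143, 137), (149, 144, 139), (145, 144, 138), (151, 149, 142), (153, 148, 144), (154, 153, 148), (152, 150, 144)] [174, 175]
```

View pics/c4.png

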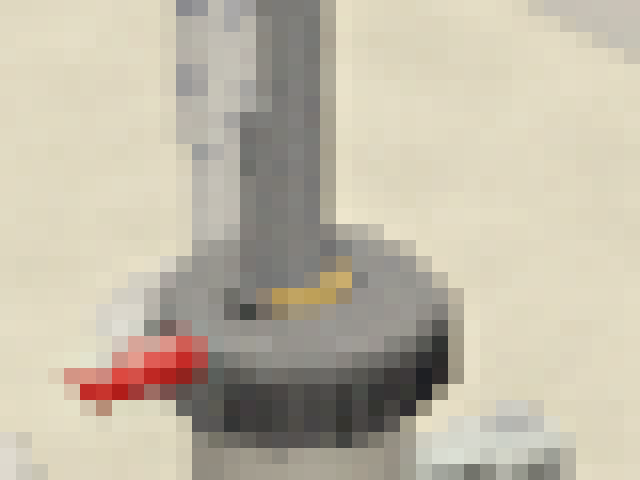

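The gold bushing at pixel (310,297) hides the ring at this height. To check, I'll raise 4 mm and see whether blue appears above the bushing.

>>> arm_command(rows=[[[0,0,-0.008],0],[[0,0,-0.008],0],[[0,0,0],0],[[0,0,0],0],[[0,0,0],0]])

```text
t: 11.5
eef_pos: [484.5, 123.1, 255.0]
tcp_rot: [-3.141, 0.002, 0.15]
ft_force: [0.5, 5.0, -12.5]
opening: 0.147
grip_force: 49.5
```

```bash
python3 - <<'E'
from h import *
p,d,P=cloud("side"); s=state(); print(s["t"],s["eef_pos"],s["ft_force"])
for v in range(183,190): print(v,[tuple(map(int,p[v,u])) for u in range(320,327)],[round(float(P[v,u,2])) for u in(322,324)])
E
```

```text
11.55 [484.47937381 123.15098111 255.01308051] [  1.78802952   5.36233911 -12.25984278]
183 [(133, 131, 126), (123, 122, 119), (124, 123, 119), (127, 124, 121), (122, 121, 116), (175, 169, 149), (238, 230, 204)] [190, 192]
184 [(134, 132, 127), (122, 119, 115), (126, 124, 119), (133, 130, 126), (127, 124, 122), (134, 133, 126), (176, 169, 156)] [189, 188]
185 [(124, 124, 118), (122, 121, 115), (122, 120, 116), (131, 129, 124), (128, 127, 122), (114, 113, 111), (116, 115, 117)] [186, 186]
186 [(121, 122, 118), (118, 119, 123), (111, 121, 135), (112, 118, 125), (102, 111, 121), (87, 98, 109), (125, 124, 117)] [181, 184]
187 [(126, 124, 119), (115, 116, 122), (64, 86, 122), (40, 72, 131), (40, 71, 132), (108, 104, 118), (168, 146, 105)] [181, 179]
188 [(123, 123, 119), (143, 130, 112), (184, 150, 89), (195, 164, 102), (191, 159, 94), (175, 147, 92), (147, 134, 110)] [177, 178]
189 [(70, 72, 69), (107, 103, 92), (146, 131, 106), (163, 151, 120), (161, 149, 125), (157, 151, 137), (148, 144, 139)] [176, 178]
```

Blue now shows just above the bushing, which puts the plunger at about 54 mm, as expected. I'll lower 4 mm slowly and hold.

>>> arm_command(rows=[[[0,0,0.005],0],[[0,0,0.005],0],[[0,0,0.006],0],[[0,0,0],0],[[0,0,0],0]])

```text
t: 12.05
eef_pos: [484.5, 123.2, 250.9]
tcp_rot: [-3.141, 0.002, 0.15]
ft_force: [2.0, 5.5, -11.5]
opening: 0.143
grip_force: 49.5
```

>>> arm_command(rows=[[[0,0,0],0],[[0,0,0],0],[[0,0,0],0],[[0,0,0],0],[[0,0,0],0]])

```text
t: 12.55
eef_pos: [484.5, 123.1, 251.0]
tcp_rot: [-3.141, 0.002, 0.15]
ft_force: [1.7, 5.2, -12.7]
opening: 0.143
grip_force: 49.5
```

```bash
python3 -c "
from cell import *
s=state();print(s['eef_pos'],s['ft_force'],s['grip_force']);print(env.job_done())"
```

```text
[484.47208378 123.13137652 250.97214596] [  1.68788853   5.2398382  -12.70542684] 49.496184303503696
the job is handed in; nothing more can be done
None
```

I handed the job in at about 12.6 s of the 32 s allowed: the red end faces the guide tab and the gripper is holding the plunger steady at an estimated 50 mm; the hand-in gave no verdict.

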